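Feel for the 13 mm buckle and put it away in its drawer

ROBOT

A 7-joint arm with a two-finger parallel gripper is mounted at the origin on the work surface. World frame = base frame: x ahead of the robot, y to its left, z up, the work surface at z = 0. Lengths are in m, angles in rad, forces in N, time in s.
With the tool pointing down it reaches from about 0.425 to 0.875 m from the base axis. Payload 4.7 kg.
Tool frame: the origin (TCP) lies on the centre line of the jaws, within the pads' length; the fingertips stand 19 mm ahead of it and the grasp point (between the pads) is the TCP; x points along the fingers, z is the direction in which the jaws open and shut, and the axes are right-handed (so a half turn about x gives the same grasp; the last joint's range is limited). The gripper opens to 87 mm and grips with 3 to 60 N. Pads are 19 mm wide; open, the fingers measure 117 mm over their backs; the gripper's body (75 mm by 190 mm) begins 51 mm behind the grasp point.
Start: joints at [1.144, 0.321, -0.07, 1.45, 0.023, 1.371, -0.057], TCP at [0.277, -0.588, 0.242] pointing down, gripper open.
Joint ranges: [-2.86, 2.86], [-0.3, 2.09], [-1.38, 1.24], [0.06, 2.45], [-1.56, 4.7], [0.09, 2.05], [-2.69, 2.69]. Speed limits (rad/s): [2.57, 2.57, 3.14, 3.14, 3.14, 3.14, 3.14].

INTERFACE

Orientations are given as a rotation vector (axis times angle).
In Python, from bench import get_state, get_image, camera_info, close_job gives the robot as it stands.
- The arm moves only by the tool jog_arm, never from a script. Its argument "targets" is a list of rows, each a list of 7 numbers: the turn, a rotation vector about the tool's x, y, z in degrees, then the shift along the tool's x, y, z in cm, then the finger opening in cm, from 0 to 8.7. In form: [[wx, wy, wz, tx, ty, tz, jaw], ...]. A call has 1 to 10 rows; each row shifts and turns the commanded pose from where the row before left it, along the tool's axes as they then stand; what a row does not reach is not made up. A row lasts 1/8 s, in which the tool goes at most 62.5 mm and 10.7 degrees, less where a joint would pass 70% of its speed; a pose out of reach is approached as far as the arm can. A call is refused whole if a number of a shift passes 6.25 or a number of a turn 10.7, either way. A call with a gripper value outside its range is refused whole. The fingers move at their own pace and stop on an object; "squeeze" is the grip in N (left out, the last holds). Time passes only in rows, so rows that do not move let the fingers close. It gives the time, the measured TCP pose, the force and the opening at its end, in the units of the state.
- get_state(): the state, without advancing time (a new reading comes with each control period).
- get_image(name): name is "side" or "top"; returns (picture, depth): 420x560x3 uint8, red, green, blue; 420x560 float32, m along the optical axis (not along the pixel's ray), 0 where there is no reading.
- camera_info(name): a dict with "intrinsics" (3x3 intrinsics, pixels), "world_from_camera" (4x4, takes a point from camera to world coordinates). Camera axes: x right, y up, looking along -z (the intrinsics and any distortion apply to the point x, -y, -z); pixel columns grow to the right and rows downward; lengths in m; the calibration is good to about 2 mm. A picture is of the moment at which its call begins. camera_info takes no time and is no camera call.
- close_job(): hands the job in, once; it reports no verdict.
The state is a dict: "time": time; "joint_positions": joint angles; "qd": joint speeds; "joint_torque": joint torques, N m; "position": TCP position; "tool_rot": TCP orientation; "ft_force": force on the tool from outside, world axes, zero at the start; "torque": the same for the moment, N m; "grip_width": opening from 0.0 (shut) to 1.0 (fully open).
Only numpy, scipy, OpenCV 4.12 (cv2) and the standard library are available. Lean on these libraries where they do the work, as an engineer would, in place of code of your own. Each camera call takes 0.05 s, during which the arm holds its last target.

TASK

Three steel belt buckles that look alike stand on edge on the counter: pinch them to find the one that is 13 mm thick, the only one that fits the slot, and leave the other two standing where they are. Seat the 13 mm buckle upright and fully down in the slot of the wooden holder in the open drawer, feeling lightly for the slot because the holder lies loose from side to side. Then push the drawer gently until it is fully shut, with the other things on the counter left alone.

Things in the scene. Friction and masses are not known exactly. Their poses are not given: they have to be found in the camera images.
- buckle_a: steel frame buckle standing on its long edge: 70 mm along own x, 56 mm high (own z), flat faces along own y; window between a 20 mm high top bar and a 12 mm bottom bar. 260 g +-25%. Origin: centre of underside. The three differ only in thickness (own y): 13, 16 and 19 mm; which this is, is not told: pinch it. They stand about 110 mm apart, own x within 0.35 rad of world x.
- buckle_b: steel frame buckle standing on its long edge: 70 mm along own x, 56 mm high (own z), flat faces along own y; window between a 20 mm high top bar and a 12 mm bottom bar. 260 g +-25%. Origin: centre of underside. The three differ only in thickness (own y): 13, 16 and 19 mm; which this is, is not told: pinch it. They stand about 110 mm apart, own x within 0.35 rad of world x.
- buckle_c: steel frame buckle standing on its long edge: 70 mm along own x, 56 mm high (own z), flat faces along own y; window between a 20 mm high top bar and a 12 mm bottom bar. 260 g +-25%. Origin: centre of underside. The three differ only in thickness (own y): 13, 16 and 19 mm; which this is, is not told: pinch it. They stand about 110 mm apart, own x within 0.35 rad of world x.
- unit_front (a point): middle of the top front edge of a low white drawer unit fixed on the counter: 320 mm deep (along +x from here), 240 wide (y), 104 high; the open front faces -x. The opening's upper edge is 86 mm above the counter; a seated buckle's top is at 78 mm, so one not fully down blocks the drawer.
- drawer (a joint): how far the drawer is open (m) along the unit's -x, towards the robot: 0 = fully shut against a hard stop, starts at 0.13 to 0.17, at most 0.2. Friction 2.5 N; stays where it is left. Its side walls are level with the holder's top; its front reaches 84 mm above the counter. More than 60 N on drawer or holder damages them.
- slot_mouth (a point): nominal centre of the slot's mouth, 40 mm above the counter, moving with the drawer; axes as the unit's. Slot 74 mm along x, 15 along y, 18 deep, long edges chamfered 2, in a wooden holder (120 x 168 x 24 mm) lying loose: the true slot is up to 9 mm to either side along y; it slides sideways under 1 N. Buckle goes in long edge along x, either way round. Outer face of drawer front 86 mm to -x.
- drawer_handle (a point): outermost point, at the middle, of the drawer's steel bar handle: 10 mm bar, 100 mm long along y, 30 mm out from the drawer front, 55 mm above the counter. Moves with the drawer; axes as the unit's; push it along +x to shut.
- spray_bottle: bystander: empty aluminium spray bottle, 58 mm diameter, 181 mm high. Origin: centre of its underside.
- button_tray: bystander: clear acrylic tray of loose buttons, 120 (x) x 100 (y) x 28 mm. Origin: centre of its underside.
- dryer_ball: bystander: green silicone dryer ball, 68 mm diameter, sitting fast in a cork coaster of 60 mm diameter, 70 mm high in all. Origin: centre of the underside.
Mind the look-alikes: they are no part of the job. What is shaped like the buckle_a but orange is not meant. What is shaped like the buckle_c but blue is not meant.

How it is judged:
By the outcome, as a careful person would: the job done as asked, in the order asked, and still so for the second after the job is handed in, with the robot touching nothing.
It also fails if it takes over 72 s, if anything falls off the work surface, if the arm or the gripper's body presses on something with over 40 N, if the wrist force passes 120 N, or if a joint passes its speed limit or range.

## Working session

There is one attempt and no reset: what is moved stays moved. The work goes in short steps, Python scripts to look and compute and a tool call to move; the robot and the scene stay as the last step left them, time stands still between calls to the robot, and variables do not carry over. Pictures are saved under pics/ and viewed, and the job is handed in when it is done.

Besides the shell and the picture viewer there is one more tool, called in YAML: its name, and indented under it one key for each argument. jog_arm: Moves the arm, as the interface text tells. Its arguments: {"type":"object","properties":{"targets":{"type":"array"},"squeeze":{"type":"number"}},"required":["targets"]}

```bash
mkdir -p pics; ls
python3 - <<'E'
from bench import *
import cv2,numpy as np
print(get_state())
for n in("top","side"):
    im,d=get_image(n); np.savez(f"pics/{n}0.npz",im=im,d=d)
    cv2.imwrite(f"pics/{n}0.png",im[...,::-1]); c=camera_info(n); print(n,c)
E
```

```text
pics
{'time': 0.0, 'joint_positions': array([ 1.1440806 ,  0.32179408, -0.07008618,  1.45169906,  0.0225929 ,
        1.37080279, -0.05691354]), 'qd': array([-8.51970964e-04,  1.25601267e-03,  1.63210706e-03, -1.72086633e-04,
       -2.85523635e-03,  9.80742422e-05, -1.91264882e-03]), 'joint_torque': array([-1.58591829e-04, -4.91292894e+01, -4.04268745e-01, -3.12525451e+01,
       -6.39376324e-02,  4.37380420e-02,  1.98703301e-04]), 'position': array([ 0.27707255, -0.58740137,  0.2404682 ]), 'tool_rot': array([ 0.87964211,  1.38778581, -0.878089  ]), 'ft_force': array([-0.74067196, -0.98019092,  0.03621861]), 'torque': array([ 0.0121926 , -0.00342612,  0.00487511]), 'grip_width': 0.9977559352661962}
top {'intrinsics': array([[404.81000792,   0.        , 280.80805522],
       [  0.        , 404.81000792, 209.70180493],
       [  0.        ,   0.        ,   1.        ]]), 'world_from_camera': array([[-0.02762193,  0.98486527, -0.17110649,  0.40975506],
       [-0.99961756, -0.02698653,  0.00603873, -0.09362298],
       [ 0.00132976,  0.17120786,  0.98523403,  0.94087199],
       [ 0.        ,  0.        ,  0.        ,  1.        ]])}
side {'intrinsics': array([[540.84974355,   0.        , 275.5844153 ],
       [  0.        , 540.84974355, 217.25540799],
       [  0.        ,   0.        ,   1.        ]]), 'world_from_camera': array([[-0.71475743,  0.52473827, -0.46235437, -0.12454354],
       [-0.69935906, -0.53218088,  0.4771587 ,  0.61018591],
       [ 0.00432727,  0.66440444,  0.7473607 ,  1.20496956],
       [ 0.        ,  0.        ,  0.        ,  1.        ]])}
```

View pics/top0.png

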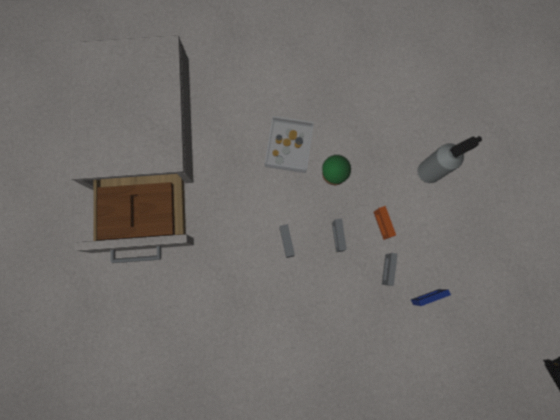

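View pics/side0.png

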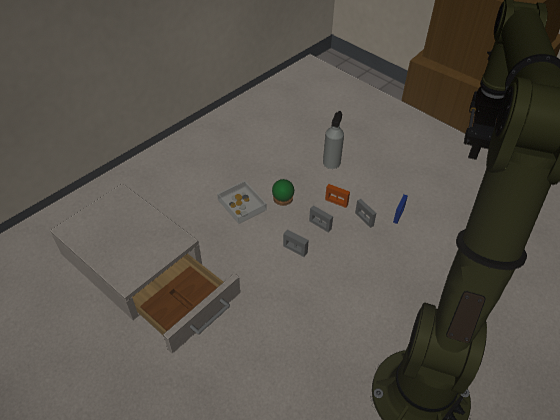

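The top view shows three grey buckles at about (287,241), (339,235) and (389,269). The orange and blue decoys are at (385,222) and (431,298). The drawer holder with its slot is at (133,210) and the handle at (136,255). The side view agrees with this layout. Next I'll measure.

```bash
cat > h.py <<'E'
import numpy as np,cv2
from bench import camera_info
def cloud(n,d):
    c=camera_info(n);K=c["intrinsics"];T=c["world_from_camera"]
    v,u=np.mgrid[:420,:560]
    P=np.stack([(u-K[0,2])/K[0,0]*d,-(v-K[1,2])/K[1,1]*d,-d],-1)
    return P@T[:3,:3].T+T[:3,3]
def ray(n,u,v,z):
    c=camera_info(n);K=c["intrinsics"];T=c["world_from_camera"]
    r=T[:3,:3]@np.array([(u-K[0,2])/K[0,0],-(v-K[1,2])/K[1,1],-1]);o=T[:3,3]
    return o+r*(z-o[2])/r[2]
def proj(n,p):
    c=camera_info(n);K=c["intrinsics"];T=c["world_from_camera"]
    q=T[:3,:3].T@(np.array(p)-T[:3,3]);return K[0,0]*q[0]/-q[2]+K[0,2],K[1,1]*-q[1]/-q[2]+K[1,2]
E
python3 - <<'E'
from h import *
z=np.load("pics/top0.npz");im,d=z["im"],z["d"];P=cloud("top",d)
print("table z",np.median(P[300:400,200:300,2]))
for nm,(u0,u1,v0,v1) in dict(b1=(270,305,215,265),b2=(322,355,210,258),b3=(372,405,245,292),orange=(366,402,200,245),blue=(405,458,282,310)).items():
    Q=P[v0:v1,u0:u1];m=(Q[...,2]>.035)&(d[v0:v1,u0:u1]>0)
    mt=m&(abs(Q[...,2]-.056)<.008)
    pts=Q[mt][:,:2].astype(np.float32)
    r=cv2.minAreaRect(pts*1000); s=np.linalg.svd(pts-pts.mean(0))[2][0]; s*=np.sign(s[0])
    print(nm,mt.sum(),"z",np.percentile(Q[m][:,2],[5,50,95]).round(4),"mean",pts.mean(0).round(4),"rect",np.round(r[0],1),np.round(r[1],1),"ang",np.arctan2(s[1],s[0]).round(3))
g=cv2.cvtColor(im,cv2.COLOR_RGB2GRAY)
for nm,a in dict(drawer=im[165:275,65:205],b=im[190:300,260:410]).items():
    a=np.clip(a.astype(float)*1.8,0,255).astype(np.uint8)
    cv2.imwrite(f"pics/{nm}_z.png",cv2.resize(a,None,fx=5,fy=5,interpolation=cv2.INTER_NEAREST)[...,::-1])
for nm,(u,v) in dict(slot=(133,210),handle=(136,259)).items():print(nm,P[v,u])
E
```

```text
table z -0.00011142815616493884
b1 281 z [0.0526 0.0557 0.058 ] mean [ 0.4961 -0.1096] rect [ 496.4 -109.5] [69.8 19. ] ang 0.188
b2 246 z [0.0423 0.0553 0.0581] mean [ 0.5059 -0.2273] rect [ 506.3 -227.6] [70.1 16.4] ang 0.091
b3 227 z [0.0398 0.0551 0.0578] mean [ 0.4274 -0.3354] rect [ 427.7 -336.1] [14.  69.5] ang -0.194
orange 259 z [0.0403 0.0549 0.0579] mean [ 0.5314 -0.3319] rect [ 532.  -332.7] [69.6 17.2] ang 0.282
blue 228 z [0.0409 0.0549 0.0573] mean [ 0.3646 -0.4209] rect [ 364.2 -421.1] [13.7 71.6] ang -1.253
slot [0.57797639 0.2409906  0.02191921]
handle [0.46320093 0.21701334 0.05967698]
```

View pics/drawer_z.png

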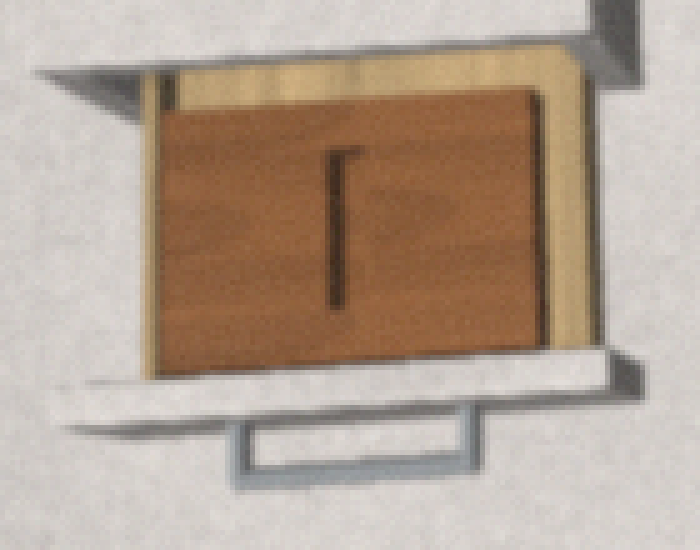

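View pics/b_z.png

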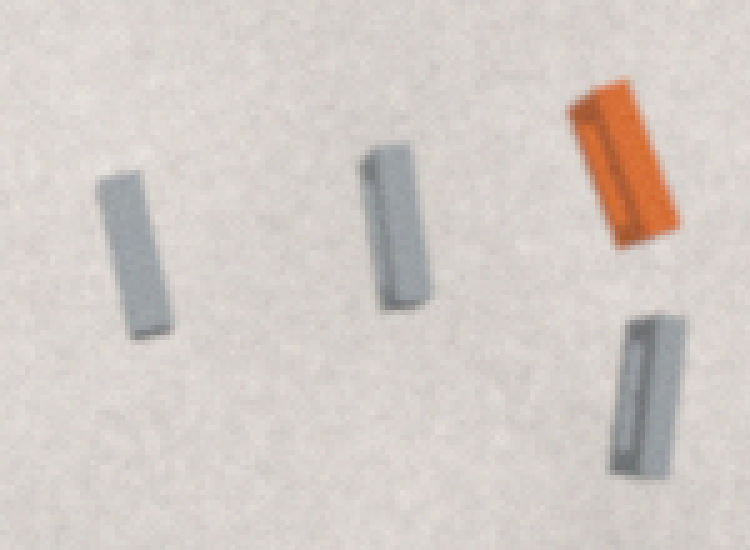

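Run:
```python
from h import *
z=np.load("pics/top0.npz");im,d=z["im"],z["d"];P=cloud("top",d)
np.set_printoptions(linewidth=200,precision=1,suppress=True)
for v in (200,205,210,215,220,224): print(v,(P[v,124:146,2]*1000).round(0), (P[v,[124,145],1]*1000))
print((P[190:232,135,2]*1000).round(0),(P[190:232,134,0]*1000).round(0))
# unit front top edge z=.104; drawer front top z=.084
def fit(mask,nm):
    q=P[mask];print(nm,mask.sum(),q.mean(0)*1000,'min',q.min(0)*1000,'max',q.max(0)*1000);return q
sub=np.zeros(d.shape,bool);sub[30:190,40:200]=1
q=fit(sub&(abs(P[...,2]-.104)<.004),"unit top")
r=cv2.minAreaRect((q[:,:2]*1000).astype(np.float32));print(r,cv2.boxPoints(r))
sub[:]=0;sub[228:252,60:200]=1
q=fit(sub&(abs(P[...,2]-.084)<.005),"dfront")
r=cv2.minAreaRect((q[:,:2]*1000).astype(np.float32));print(r,cv2.boxPoints(r))
sub[:]=0;sub[246:268,108:165]=1
q=fit(sub&(abs(P[...,2]-.058)<.006),"handle")
r=cv2.minAreaRect((q[:,:2]*1000).astype(np.float32));print(r,cv2.boxPoints(r))
sub[:]=0;sub[180:245,85:180]=1
q=fit(sub&(abs(P[...,2]-.040)<.004),"holder")
r=cv2.minAreaRect((q[:,:2]*1000).astype(np.float32));print(r,cv2.boxPoints(r))
```

```text
200 [38. 39. 37. 42. 39. 37. 41. 34. 26. 27. 24. 22. 26. 21. 40. 41. 38. 39. 41. 38. 42. 41.] [256.4 207.5]
205 [38. 38. 41. 41. 41. 42. 36. 36. 29. 22. 23. 23. 23. 22. 39. 40. 41. 41. 38. 39. 37. 39.] [255.9 208.1]
210 [40. 39. 39. 39. 39. 42. 39. 37. 29. 22. 20. 21. 22. 24. 41. 39. 41. 40. 36. 41. 37. 40.] [254.8 207.2]
215 [ 42.  39.  39.  41.  42.  43.  40.  35.  29.  22.  20.  22. 941.  21.  39.  40.  41.  42.  41.  42.  44.  40.] [253.3 206.8]
220 [39. 40. 39. 42. 40. 40. 36. 37. 29. 20. 24. 21. 25. 23. 40. 40. 43. 40. 38. 40. 38. 38.] [254.4 207.5]
224 [41. 40. 39. 40. 38. 40. 41. 39. 32. 23. 22. 20. 21. 24. 40. 41. 41. 41. 38. 42. 42. 40.] [253.1 206.3]
[ 42.  40.  37.  42.  38.  27.  21.  23.  21.  22.  22.  21.  21.  22.  25.  23.  21.  25.  21.  22.  21.  19.  20. 941.  23.  22.  24.  23.  22.  24.  21.  22.  22.  24.  20.  21.  21.  41.  41.
  37.  40.  40.] [621. 619. 616. 614. 611. 612. 611. 609. 606. 603. 601. 599. 597. 594. 592. 589. 587. 585. 583. 580. 578. 576. 573. 571. 569. 566. 564. 562. 559. 557. 554. 552. 550. 548. 545. 543. 541. 536. 534.
 531. 529. 527.]
unit
[... 270 characters left out ...]
.7] min [484.  103.7  79. ] max [512.3 339.3  88.8]
((498.2455139160156, 221.31625366210938), (18.480297088623047, 235.83470153808594), 2.7082293033599854) [[483.4 338.7]
 [494.6 103.1]
 [513.  104. ]
 [501.9 339.5]]
handle 350 [469.8 220.3  58.8] min [457.8 165.5  52.7] max [491.  277.6  63.3]
((474.3431396484375, 221.249267578125), (30.371856689453125, 111.5201644897461), 2.575100898742676) [[456.7 276.3]
 [461.7 164.9]
 [492.  166.2]
 [487.  277.6]]
holder 3947 [574.7 236.9  39.8] min [509.  130.1  36. ] max [647.6 345.   44. ]
((581.4256591796875, 236.22511291503906), (138.9634246826172, 213.54225158691406), 2.0813143253326416) [[508.1 340.4]
 [515.9 127. ]
 [654.7 132. ]
 [647.  345.4]]
```

```bash
cat >> h.py <<'E'
from scipy.spatial.transform import Rotation as Ro
from bench import get_state
def delta(pos,yaw,s=None):
    """remaining move to tool down, jaw axis at world yaw (mod pi); returns turn deg, tool-frame shift cm (frame after the turn too)"""
    s=s or get_state();R=Ro.from_rotvec(s["tool_rot"]).as_matrix()
    best=None
    for k in(0,np.pi):
        z=np.array([np.cos(yaw+k),np.sin(yaw+k),0]);x=np.array([0,0,-1.]);T=np.stack([x,np.cross(z,x),z],1)
        w=Ro.from_matrix(R.T@T).as_rotvec(degrees=True)
        if best is None or np.linalg.norm(w)<np.linalg.norm(best[0]):best=(w,T)
    w,T=best;dp=(np.array(pos)-s["position"])*100
    print("pos",s["position"].round(4),"t",round(s["time"],2),"F",s["ft_force"].round(2),"grip mm",round(s["grip_width"]*87,2))
    print("turn",w.round(2),"shift now-frame",(R.T@dp).round(2),"shift target-frame",(T.T@dp).round(2))
E
python3 - <<'E'
from h import *
z=np.load("pics/side0.npz");P=cloud("side",z["d"])
for nm,c in dict(b1=(.4961,-.1096),b2=(.5059,-.2273),b3=(.4274,-.3354)).items():
    m=(abs(P[...,2]-.056)<.005)&(np.hypot(P[...,0]-c[0],P[...,1]-c[1])<.045)&(z["d"]>0)
    q=P[m][:,:2];r=cv2.minAreaRect((q*1000).astype(np.float32));print(nm,m.sum(),(q.mean(0)*1000).round(1),np.round(r[0],1),np.round(r[1],1),r[2])
z=np.load("pics/side0.npz");d=z["d"]
m=(abs(P[...,0]-.575)<.02)&(abs(P[...,1]-.23)<.03)&(P[...,2]<.034)&(d>0);print("slot low side",m.sum(),P[m].mean(0) if m.any() else 0)
t=np.load("pics/top0.npz");C=cloud("top",t["d"])
for nm,(u,v) in dict(ball=(336,168),bottlebase=(432,172),cap=(450,158)).items():print(nm,C[v,u])
print("slot",ray("top",133.8,210.5,.04))
print(Ro.from_rotvec(get_state()["tool_rot"]).as_matrix().round(3))
delta((.4277,-.3358,.046),np.pi/2-.194)
E
```

```text
b1 162 [ 496.  -108.8] [ 496.5 -110.3] [72.5 26. ] 13.54823112487793
b2 130 [ 504.8 -226.7] [ 505.8 -226.5] [71.  20.5] 6.047549724578857
b3 104 [ 427.8 -335.1] [ 428.  -336.1] [20.6 73.2] 83.07367706298828
slot low side 69 [0.57457078 0.22856576 0.02393438]
ball [ 0.65277837 -0.22481627  0.06621779]
bottlebase [ 0.63637392 -0.43635615  0.07143245]
cap [ 0.64571997 -0.44695698  0.14468559]
slot [0.5734704  0.23256309 0.04      ]
[[-0.001  0.904  0.427]
 [ 0.002  0.427 -0.904]
 [-1.    -0.    -0.002]]
pos [ 0.2771 -0.5875  0.2406] t 0.1 F [-0.48  0.06  0.96] grip mm 86.83
turn [36.38 -0.09  0.04] shift now-frame [ 19.48  24.36 -16.3 ] shift target-frame [ 19.46   9.93 -27.6 ]
```

jog_arm:
  targets:
    - [8.2, 0, 0, 1, 0, 0, 8.7]
    - [8.2, 0, 0, 1, 0, 0, 8.7]
    - [8.2, 0, 0, 1, 0, 0, 8.7]
    - [8.2, 0, 0, 1, 0, 0, 8.7]
  squeeze: 15

```text
time: 0.6
position: [0.2771, -0.5876, 0.2006]
tool_rot: [1.309, 1.143, -1.309]
ft_force: [-0.5, -0.0, -0.8]
grip_width: 0.996
```

Run:
```python
from h import *
delta((.4278,-.3358,.12),np.pi/2-.13)
```

```text
pos [ 0.2771 -0.5876  0.2006] t 0.6 F [-0.45 -0.02 -0.77] grip mm 86.65
turn [-0.36 -0.05  0.04] shift now-frame [  8.08  11.51 -26.98] shift target-frame [  8.06  11.68 -26.92]
```

jog_arm:
  targets:
    - [0, 0, 0, 1, 2.3, -5.4, 8.7]
    - [0, 0, 0, 1, 2.3, -5.4, 8.7]
    - [0, 0, 0, 1, 2.3, -5.4, 8.7]
    - [0, 0, 0, 2, 2.3, -5.4, 8.7]
    - [0, 0, 0, 2, 2.3, -5.4, 8.7]
    - [0, 0, 0, 1, 0, 0, 8.7]

```text
time: 1.35
position: [0.4294, -0.3292, 0.1202]
tool_rot: [1.301, 1.152, -1.297]
ft_force: [-0.0, -1.3, -0.5]
grip_width: 1.0
```

Run:
```python
from h import *
from bench import get_image
delta((.4278,-.3358,.046),np.pi/2-.13)
im,d=get_image("top");cv2.imwrite("pics/top1.png",cv2.resize(np.clip(im[180:340,300:500]*1.8,0,255).astype(np.uint8),None,fx=3,fy=3)[...,::-1])
```

```text
pos [ 0.4294 -0.3292  0.1202] t 1.35 F [-0.05 -1.27 -0.49] grip mm 86.99
turn [ 0.46 -0.19  0.05] shift now-frame [ 7.42 -0.07  0.7 ] shift target-frame [ 7.42 -0.07  0.68]
```

View pics/top1.png

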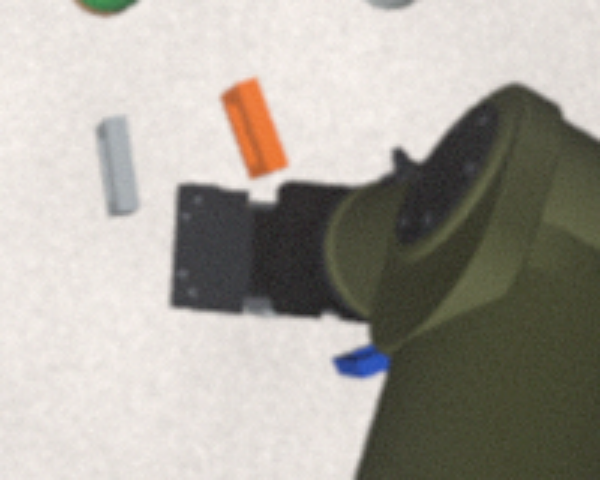

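jog_arm:
  targets:
    - [0, 0, 0, 0, 0, 0, 8.7]
    - [0, 0, 0, 0, 0, 0, 8.7]

```text
time: 1.65
position: [0.4261, -0.3372, 0.1221]
tool_rot: [1.307, 1.141, -1.308]
ft_force: [0.3, -0.4, 0.8]
grip_width: 0.997
```

Run:
```python
from h import *
delta((.4278,-.3358,.046),np.pi/2-.13)
```

```text
pos [ 0.4261 -0.3372  0.1221] t 1.65 F [ 0.29 -0.43  0.83] grip mm 86.76
turn [-0.27  0.06 -0.03] shift now-frame [ 7.61  0.15 -0.17] shift target-frame [ 7.61  0.15 -0.16]
```

jog_arm:
  targets:
    - [0, 0, 0, 2.5, 0.15, -0.15, 8.7]
    - [0, 0, 0, 2.5, 0, 0, 8.7]
    - [0, 0, 0, 1.5, 0, 0, 8.7]
    - [0, 0, 0, 1.0, 0, 0, 8.7]
    - [0, 0, 0, 0, 0, 0, 8.7]
    - [0, 0, 0, 0, 0, 0, 5]
    - [0, 0, 0, 0, 0, 0, 3]
    - [0, 0, 0, 0, 0, 0, 2.5]

```text
time: 2.65
position: [0.4287, -0.3342, 0.0471]
tool_rot: [1.305, 1.143, -1.305]
ft_force: [-0.1, 0.3, 0.9]
grip_width: 0.742
```

jog_arm:
  targets:
    - [0, 0, 0, 0, 0, 0, 1.8]
    - [0, 0, 0, 0, 0, 0, 0.5]
    - [0, 0, 0, 0, 0, 0, 0]
    - [0, 0, 0, 0, 0, 0, 0]
    - [0, 0, 0, 0, 0, 0, 0]
    - [0, 0, 0, 0, 0, 0, 0]
  squeeze: 12

```text
time: 3.4
position: [0.4285, -0.3342, 0.0466]
tool_rot: [1.306, 1.144, -1.306]
ft_force: [-0.5, -0.0, 0.6]
grip_width: 0.151
```

Run:
```python
from h import *
delta((.4278,-.3358,.046),np.pi/2-.13)
```

```text
pos [ 0.4285 -0.3342  0.0466] t 3.4 F [-0.51 -0.04  0.6 ] grip mm 13.16
turn [-0.1   0.01 -0.01] shift now-frame [ 0.06 -0.05  0.17] shift target-frame [ 0.06 -0.05  0.17]
```

jog_arm:
  targets:
    - [0, 0, 0, 0, 0, 0, 0]
    - [0, 0, 0, 0, 0, 0, 0]
    - [0, 0, 0, 0, 0, 0, 0]
  squeeze: 30

```text
time: 3.78
position: [0.4285, -0.3342, 0.0466]
tool_rot: [1.305, 1.144, -1.306]
ft_force: [-0.5, -0.4, 1.0]
grip_width: 0.14
```

The pinch reads about 13 mm (0.151 × 87 = 13.1, against 16 mm = 0.184), and it held steady. Lifting.

jog_arm:
  targets:
    - [0, 0, 0, -1, 0, 0, 0]
    - [0, 0, 0, -2.5, 0, 0, 0]
    - [0, 0, 0, -3.5, 0, 0, 0]
    - [0, 0, 0, -3.5, 0, 0, 0]
    - [0, 0, 0, -1.5, 0, 0, 0]
    - [0, 0, 0, 0, 0, 0, 0]
    - [0, 0, 0, 0, 0, 0, 0]

```text
time: 4.65
position: [0.4275, -0.3334, 0.1649]
tool_rot: [1.306, 1.147, -1.307]
ft_force: [-0.3, -0.2, -2.1]
grip_width: 0.146
```

Run:
```python
from h import *
delta((.5735,.231,.166),np.pi/2+.048)
from bench import get_image
for n in("side",):
    im,d=get_image(n);cv2.imwrite("pics/side2.png",np.clip(im*1.6,0,255).astype(np.uint8)[...,::-1])
```

```text
pos [ 0.4275 -0.3334  0.1649] t 4.65 F [-0.29 -0.17 -2.06] grip mm 12.7
turn [-10.29  -0.09   0.14] shift now-frame [-5.000e-02  7.060e+00 -5.786e+01] shift target-frame [ -0.11  17.29 -55.67]
```

View pics/side2.png

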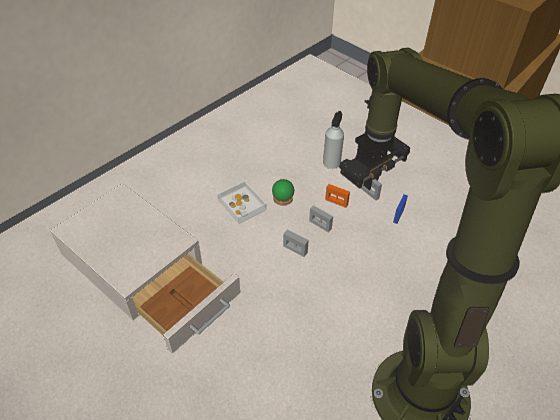

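The side view shows the buckle hanging upright in the jaws at (373,188), with everything else undisturbed. Now carrying it over.

jog_arm:
  targets:
    - [-5.1, 0, 0, 0, 0, 0, 0]
    - [-5.2, 0, 0, 0, 0, 0, 0]
    - [0, 0, 0, 0, 1, -3.2, 0]
    - [0, 0, 0, 0, 1.5, -4.8, 0]
    - [0, 0, 0, 0, 1.5, -4.8, 0]
    - [0, 0, 0, 0, 1.5, -4.8, 0]
    - [0, 0, 0, 0, 1.5, -4.8, 0]
    - [0, 0, 0, 0, 1.5, -4.8, 0]
    - [0, 0, 0, 0, 1.5, -4.8, 0]
    - [0, 0, 0, 0, 1.5, -4.8, 0]

```text
time: 5.95
position: [0.5251, 0.0405, 0.1652]
tool_rot: [1.173, 1.233, -1.175]
ft_force: [1.0, -0.4, -3.3]
grip_width: 0.148
```

jog_arm:
  targets:
    - [0, 0, 0, 0, 1.5, -4.8, 0]
    - [0, 0, 0, 0, 1.5, -4.8, 0]
    - [0, 0, 0, 0, 1.5, -4.8, 0]
    - [0, 0, 0, 0, 0.8, -3.2, 0]
    - [0, 0, 0, 0, 0, -1.0, 0]
    - [0, 0, 0, 0, 0, 0, 0]
    - [0, 0, 0, 0, 0, 0, 0]
    - [0, 0, 0, 0, 0, 0, 0]

```text
time: 6.95
position: [0.57, 0.2255, 0.1665]
tool_rot: [1.175, 1.229, -1.176]
ft_force: [0.4, -0.8, -2.7]
grip_width: 0.144
```

Run:
```python
from h import *
delta((.5735,.231,.166),np.pi/2+.048)
from bench import get_image
im,d=get_image("top");np.savez("pics/top3.npz",im=im,d=d);cv2.imwrite("pics/top3.png",np.clip(im*1.6,0,255).astype(np.uint8)[...,::-1])
im,d=get_image("side");np.savez("pics/side3.npz",im=im,d=d);cv2.imwrite("pics/side3.png",cv2.resize(np.clip(im[180:380,40:300]*1.6,0,255).astype(np.uint8),None,fx=3,fy=3)[...,::-1])
```

```text
pos [0.57   0.2255 0.1665] t 6.95 F [ 0.43 -0.81 -2.69] grip mm 12.52
turn [-0.14  0.06 -0.01] shift now-frame [ 0.05  0.38 -0.53] shift target-frame [ 0.05  0.38 -0.53]
```

View pics/top3.png

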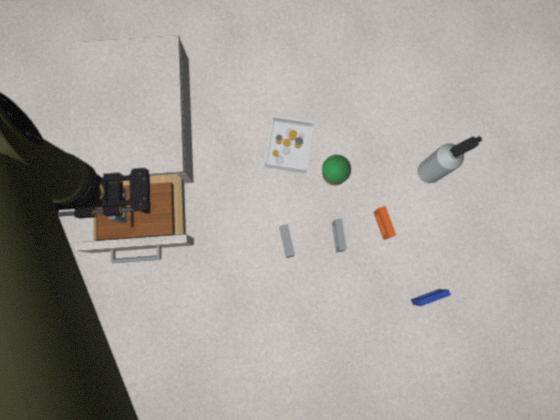

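View pics/side3.png

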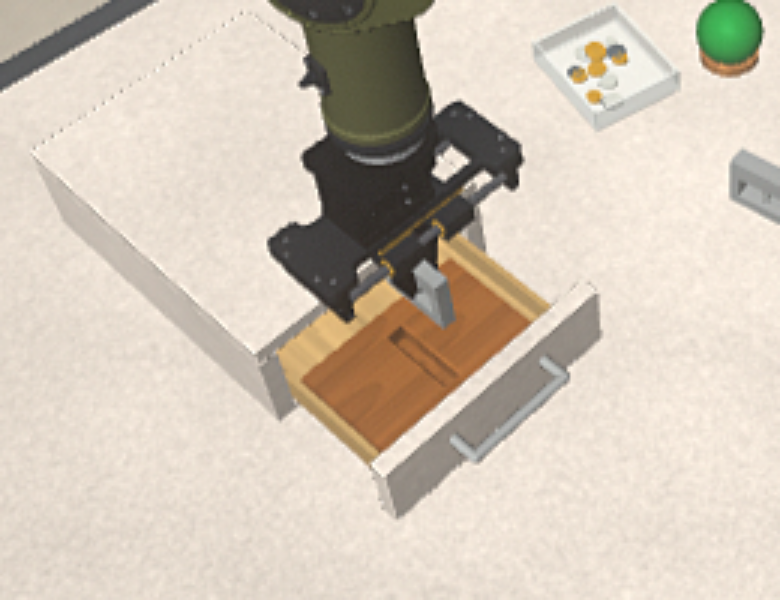

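```bash
python3 - <<'E'
from h import *
np.set_printoptions(suppress=True,precision=1,linewidth=180)
s=np.load("pics/side3.npz");d=s["d"];P=cloud("side",d)*1000
c,sn=np.cos(.048),np.sin(.048)
U=P[...,0]*c+P[...,1]*sn; V=-P[...,0]*sn+P[...,1]*c
st=np.array([570,225.5]);print("tcp U,V",st[0]*c+st[1]*sn,-st[0]*sn+st[1]*c)
ok=d>0
m=ok&(P[...,2]>117)&(P[...,2]<145)&(abs(V-198)<25)&(abs(U-580)<60)
m2=m&(P[...,2]<138)
print("buckle",m2.sum(),"U",np.percentile(U[m2],[0,2,50,98,100]),"V",np.percentile(V[m2],[0,2,50,98,100]),"z",P[...,2][m2].min())
for name,(dd,Q) in dict(side=(d,P),top=(np.load("pics/top0.npz")["d"],None)).items():
    if Q is None:Q=cloud("top",dd)*1000
    U=Q[...,0]*c+Q[...,1]*sn; V=-Q[...,0]*sn+Q[...,1]*c
    m=(dd>0)&(abs(U-584)<60)&(abs(V-204)<30)&(Q[...,2]<33)&(Q[...,2]>10)
    print(name,"slot",m.sum(),"U",np.percentile(U[m],[0,2,50,98,100]),"V",np.percentile(V[m],[0,2,50,98,100]))
E
python3 - <<'E'
import cv2,numpy as np
im=np.load("pics/side3.npz")["im"]
cv2.imwrite("pics/side3s.png",cv2.resize(np.clip(im[250:320,150:220]*1.9,0,255).astype(np.uint8),None,fx=8,fy=8,interpolation=cv2.INTER_NEAREST)[...,::-1])
E
```

```text
tcp U,V 580.1633301279907 197.89077890290915
buckle 78 U [542.7 543.5 565.1 609.8 614.6] V [194.8 195.5 204.8 207.3 207.8] z 118.13649885984367
side slot 115 U [556.9 560.1 591.9 623.  624.3] V [195.6 196.  199.4 206.9 208.1]
top slot 206 U [525.  525.2 584.3 622.4 623.2] V [175.5 183.3 209.3 213.8 231.7]
```

View pics/side3s.png

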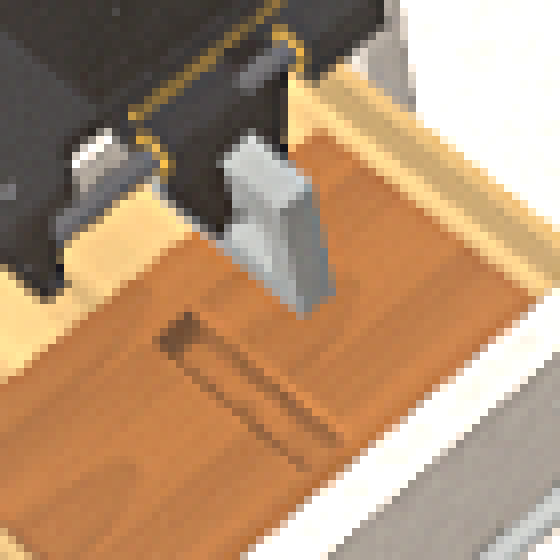

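Run:
```python
from h import *
c,sn=np.cos(.048),np.sin(.048)
def uv(p):return np.round([1000*(p[0]*c+p[1]*sn),1000*(-p[0]*sn+p[1]*c)],1)
for x,y in[(158,340),(188,312),(345,438),(310,468)]:print("side mouth",uv(ray("side",150+x/8-.5,250+y/8-.5,.04)))
for u,v in[(130.3,210),(137.5,210),(134,194.5),(134,226.5)]:print("top",uv(ray("top",u,v,.04)))
print("buckle low near edge", [uv(ray("side",150+x/8-.5,250+y/8-.5,.1205)) for x,y in[(300,318),(334,295)]],"top near", [uv(ray("side",150+x/8-.5,250+y/8-.5,.1765)) for x,y in[(287,205),(312,182)]])
t=np.load("pics/top0.npz");
```

```text
side mouth [621.8 211.5]
side mouth [622.8 198. ]
side mouth [550.  196.6]
side mouth [550.  211.4]
top [585.7 212.6]
top [584.5 196.4]
top [620.9 203.8]
top [547.5 204.8]
buckle low near edge [array([546.6, 205.9]), array([545.1, 193.5])] top near [array([545.5, 203.1]), array([546.2, 192.7])]
```

jog_arm:
  targets:
    - [0, 0, 0, 0, 0.47, -0.6, 0]
    - [0, 0, 0, 2, 0, 0, 0]
    - [0, 0, 0, 2.5, 0, 0, 0]
    - [0, 0, 0, 2, 0, 0, 0]
    - [0, 0, 0, 0.7, 0, 0, 0]
    - [0, 0, 0, 0, 0, 0, 0]
    - [0, 0, 0, 0, 0, 0, 0]
    - [0, 0, 0, 0, 0, 0, 0]

```text
time: 8.05
position: [0.5746, 0.2339, 0.0955]
tool_rot: [1.175, 1.231, -1.172]
ft_force: [0.9, -0.1, -1.6]
grip_width: 0.144
```

Run:
```python
from h import *
c,sn=np.cos(.048),np.sin(.048);p=get_state()["position"];print(p[0]*c+p[1]*sn,-p[0]*sn+p[1]*c)
delta((.574,.2315,.0686),np.pi/2+.048)
from bench import get_image
im,d=get_image("side")
cv2.imwrite("pics/side4.png",cv2.resize(np.clip(im[250:320,140:220]*1.9,0,255).astype(np.uint8),None,fx=8,fy=8,interpolation=cv2.INTER_NEAREST)[...,::-1])
```

```text
0.5851539020346841 0.2060611538468507
pos [0.5746 0.2339 0.0955] t 8.05 F [ 0.87 -0.12 -1.63] grip mm 12.53
turn [ 0.   -0.02 -0.09] shift now-frame [ 2.69 -0.08  0.24] shift target-frame [ 2.69 -0.07  0.24]
```

View pics/side4.png

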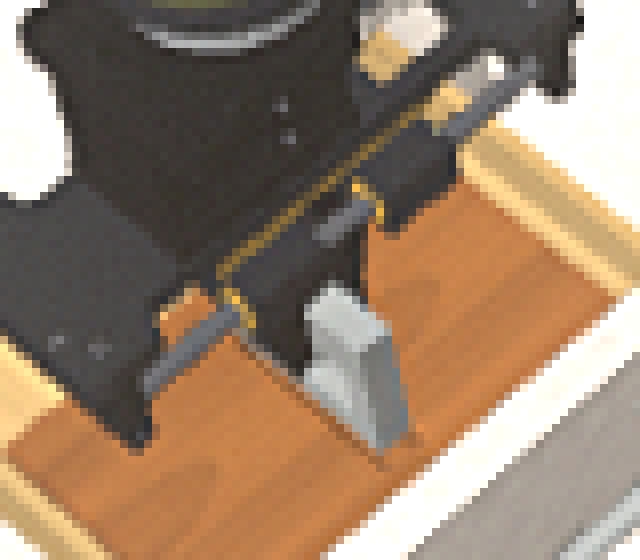

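jog_arm:
  targets:
    - [0, 0, 0, 0, 0, 0.2, 0]
    - [0, 0, 0, 0.2, 0, 0, 0]
    - [0, 0, 0, 0.2, 0, 0, 0]
    - [0, 0, 0, 0, 0, 0, 0]
    - [0, 0, 0, 0, 0, 0, 0]

```text
time: 8.72
position: [0.574, 0.2317, 0.0905]
tool_rot: [1.173, 1.232, -1.174]
ft_force: [-0.7, -0.7, -2.2]
grip_width: 0.144
```

```bash
cat > q.py <<'E'
from h import *
c,sn=np.cos(.048),np.sin(.048);p=get_state()["position"];print("UV",p[0]*c+p[1]*sn,-p[0]*sn+p[1]*c)
delta((.574,.2305,.0686),np.pi/2+.048)
E
python3 q.py
```

```text
UV 0.584505385847009 0.20389913391053088
pos [0.574  0.2317 0.0905] t 8.72 F [-0.66 -0.73 -2.23] grip mm 12.57
turn [0.02 0.   0.01] shift now-frame [ 2.19 -0.01  0.12] shift target-frame [ 2.19 -0.01  0.12]
```

Bottom is at about 44 mm, so I'll feel downwards in small steps.

jog_arm:
  targets:
    - [0, 0, 0, 0.2, 0, 0, 0]
    - [0, 0, 0, 0.2, 0, 0, 0]
    - [0, 0, 0, 0.2, 0, 0, 0]
    - [0, 0, 0, 0, 0, 0, 0]

```text
time: 9.22
position: [0.574, 0.2315, 0.0842]
tool_rot: [1.173, 1.232, -1.174]
ft_force: [0.4, -0.4, -3.3]
grip_width: 0.145
```

```bash
python3 q.py
```

```text
UV 0.5844040423930054 0.20368606856349136
pos [0.574  0.2315 0.0842] t 9.22 F [ 0.39 -0.4  -3.29] grip mm 12.58
turn [0.01 0.01 0.03] shift now-frame [1.56 0.   0.1 ] shift target-frame [ 1.56 -0.    0.1 ]
```

jog_arm:
  targets:
    - [0, 0, 0, 0.2, 0, 0, 0]
    - [0, 0, 0, 0.2, 0, 0, 0]
    - [0, 0, 0, 0, 0, 0, 0]

```text
time: 9.6
position: [0.5739, 0.2315, 0.0803]
tool_rot: [1.173, 1.232, -1.174]
ft_force: [0.2, -0.1, -2.7]
grip_width: 0.146
```

jog_arm:
  targets:
    - [0, 0, 0, 0.2, 0, 0, 0]
    - [0, 0, 0, 0.2, 0, 0, 0]
    - [0, 0, 0, 0.2, 0, 0, 0]
    - [0, 0, 0, 0, 0, 0, 0]

```text
time: 10.1
position: [0.5739, 0.2315, 0.0742]
tool_rot: [1.173, 1.232, -1.174]
ft_force: [0.3, -0.2, -2.7]
grip_width: 0.145
```

jog_arm:
  targets:
    - [0, 0, 0, 0.2, 0, 0, 0]
    - [0, 0, 0, 0.2, 0, 0, 0]
    - [0, 0, 0, 0, 0, 0, 0]

```text
time: 10.48
position: [0.574, 0.2315, 0.0703]
tool_rot: [1.173, 1.232, -1.174]
ft_force: [-0.2, -0.9, -2.8]
grip_width: 0.148
```

jog_arm:
  targets:
    - [0, 0, 0, 0.1, 0, 0, 0]
    - [0, 0, 0, 0.05, 0, 0, 0]
    - [0, 0, 0, 0, 0, 0, 0]

```text
time: 10.85
position: [0.5741, 0.2316, 0.069]
tool_rot: [1.174, 1.232, -1.174]
ft_force: [-0.3, 1.0, -2.2]
grip_width: 0.144
```

jog_arm:
  targets:
    - [0, 0, 0, 0.05, 0, 0, 0]
    - [0, 0, 0, 0.05, 0, 0, 0]
    - [0, 0, 0, 0, 0, 0, 0]

```text
time: 11.22
position: [0.5742, 0.2317, 0.0686]
tool_rot: [1.174, 1.231, -1.174]
ft_force: [-2.3, -0.6, 2.9]
grip_width: 0.142
```

```bash
python3 q.py
```

```text
UV 0.5846101350056723 0.2038768571008932
pos [0.5742 0.2317 0.0686] t 11.22 F [-2.35 -0.55  2.88] grip mm 12.36
turn [ 0.01  0.01 -0.01] shift now-frame [-0.   -0.02  0.12] shift target-frame [-0.   -0.02  0.12]
```

Contact came exactly at the seated height (TCP 68.6 mm). Releasing.

jog_arm:
  targets:
    - [0, 0, 0, 0, 0, 0, 1.6]
    - [0, 0, 0, 0, 0, 0, 2.5]
    - [0, 0, 0, 0, 0, 0, 4]
    - [0, 0, 0, 0, 0, 0, 4]
    - [0, 0, 0, 0, 0, 0, 4]
    - [0, 0, 0, 0, 0, 0, 4]
  squeeze: 5

```text
time: 11.98
position: [0.5741, 0.2316, 0.068]
tool_rot: [1.174, 1.231, -1.174]
ft_force: [0.4, -0.2, 0.1]
grip_width: 0.455
```

jog_arm:
  targets:
    - [0, 0, 0, -1, 0, 0, 4]
    - [0, 0, 0, -2.5, 0, 0, 4]
    - [0, 0, 0, -3, 0, 0, 4]
    - [0, 0, 0, -3, 0, 0, 4]
    - [0, 0, 0, 0, 0, 0, 4]

```text
time: 12.6
position: [0.5759, 0.2327, 0.1667]
tool_rot: [1.178, 1.229, -1.168]
ft_force: [0.5, -0.2, 0.6]
grip_width: 0.459
```

```bash
python3 q.py
python3 - <<'E'
from h import *
from bench import get_image
for n in("side","top"):
    im,d=get_image(n);np.savez(f"pics/{n}5.npz",im=im,d=d)
    a=im[220:340,80:240] if n=="side" else im[150:280,60:220]
    cv2.imwrite(f"pics/{n}5.png",cv2.resize(np.clip(a*1.8,0,255).astype(np.uint8),None,fx=4,fy=4)[...,::-1])
P=cloud("side",np.load("pics/side5.npz")["d"])
m=(abs(P[...,0]-.574)<.04)&(abs(P[...,1]-.2317)<.012)&(P[...,2]>.06)&(P[...,2]<.095)
q=P[m];print(m.sum(),np.percentile(q[:,2],[5,50,75,90,95,99]))
E
```

```text
UV 0.5863544386813864 0.20480053357380437
pos [0.5759 0.2327 0.1667] t 12.6 F [ 0.53 -0.16  0.57] grip mm 39.95
turn [ 0.01 -0.09 -0.34] shift now-frame [ 9.8  -0.25  0.23] shift target-frame [ 9.81 -0.2   0.21]
199 [0.06213866 0.07695563 0.078792   0.08101263 0.08181936 0.08396862]
```

View pics/side5.png

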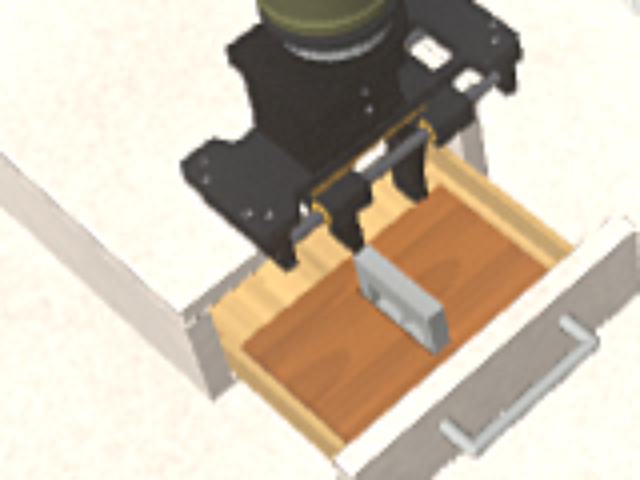

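View pics/top5.png

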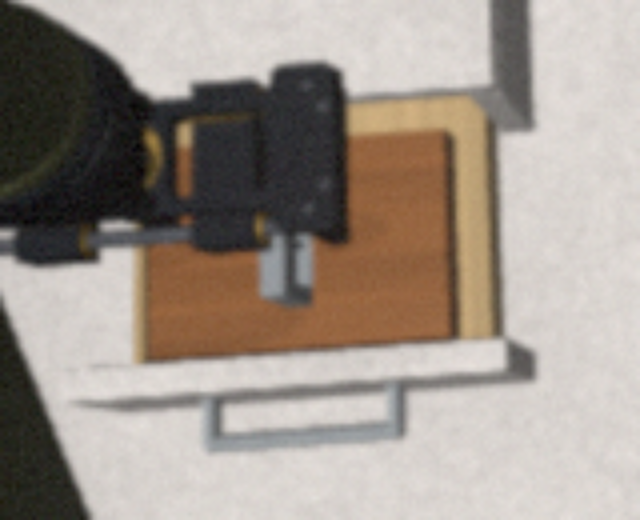

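The buckle stands upright in the slot at side crop (400,300). Its measured top is 77–79 mm, against 78 mm when seated. Next I'll shut the jaws and go in front of the handle.

jog_arm:
  targets:
    - [0, 0, 0, 0, -3, 0.2, 0]
    - [0, 0, 0, 0, -4, 0.2, 0]
    - [0, 0, 0, 0, -4, 0.2, 0]
    - [0, 0, 0, 0, -3, 0.2, 0]
    - [0, 0, 0, 0, -1.1, 0, 0]
    - [0, 0, 0, 0, 0, 0, 0]
    - [0, 0, 0, 0, 0, 0, 0]
    - [0, 0, 0, 0, 0, 0, 0]

```text
time: 13.7
position: [0.4244, 0.2165, 0.1629]
tool_rot: [1.174, 1.232, -1.174]
ft_force: [-0.2, -0.3, 0.2]
grip_width: 0.006
```

```bash
sed -i 's/^delta.*/delta((.425,.2177,.064),np.pi\/2+.048)/' q.py; python3 q.py
```

```text
UV 0.434338553460157 0.195846404938215
pos [0.4244 0.2165 0.1629] t 13.7 F [-0.18 -0.27  0.16] grip mm 0.55
turn [-0.02 -0.04  0.02] shift now-frame [ 9.89  0.06 -0.11] shift target-frame [ 9.89  0.06 -0.12]
```

jog_arm:
  targets:
    - [0, 0, 0, 2, 0, -0.1, 0]
    - [0, 0, 0, 3, 0, 0, 0]
    - [0, 0, 0, 3, 0, 0, 0]
    - [0, 0, 0, 1.9, 0, 0, 0]
    - [0, 0, 0, 0, 0, 0, 0]
    - [0, 0, 0, 0, 0, 0, 0]

```text
time: 14.45
position: [0.4243, 0.2178, 0.0647]
tool_rot: [1.175, 1.231, -1.173]
ft_force: [-0.4, 0.4, 0.8]
grip_width: 0.004
```

```bash
python3 q.py;  python3 - <<'E'
from h import *
from bench import get_image
im,d=get_image("side")
a=im[220:360,80:280]
cv2.imwrite(f"pics/side6.png",cv2.resize(np.clip(a*1.8,0,255).astype(np.uint8),None,fx=4,fy=4)[...,::-1])
E
```

```text
UV 0.43429846622806095 0.19715126198139185
pos [0.4243 0.2178 0.0647] t 14.45 F [-0.37  0.43  0.76] grip mm 0.36
turn [-0.   -0.04 -0.04] shift now-frame [0.07 0.07 0.01] shift target-frame [0.07 0.07 0.01]
```

View pics/side6.png

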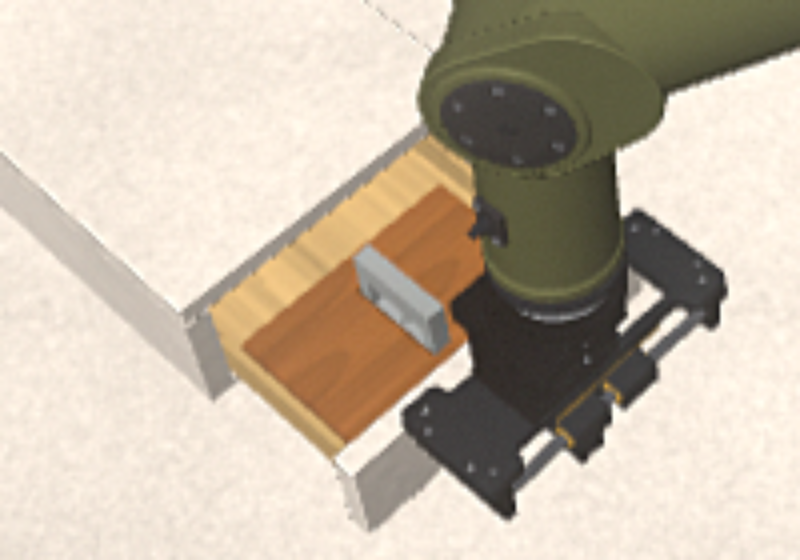

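The jaws are closed in front of the handle with no force, and the buckle is still upright at (400,300). Now the gentle push.

jog_arm:
  targets:
    - [0, 0, 0, 0, 0.6, 0, 0]
    - [0, 0, 0, 0, 0.6, 0, 0]
    - [0, 0, 0, 0, 0.3, 0, 0]
    - [0, 0, 0, 0, 0.3, 0, 0]
    - [0, 0, 0, 0, 0.3, 0, 0]
    - [0, 0, 0, 0, 0.3, 0, 0]
    - [0, 0, 0, 0, 0.3, 0, 0]
    - [0, 0, 0, 0, 0.3, 0, 0]

```text
time: 15.5
position: [0.4529, 0.2188, 0.0638]
tool_rot: [1.172, 1.232, -1.175]
ft_force: [-3.2, -0.9, 1.7]
grip_width: 0.008
```

jog_arm:
  targets:
    - [0, 0, 0, 0, 0.4, 0, 0]
    - [0, 0, 0, 0, 0.4, 0, 0]
    - [0, 0, 0, 0, 0.4, 0, 0]
    - [0, 0, 0, 0, 0.4, 0, 0]
    - [0, 0, 0, 0, 0.4, 0, 0]
    - [0, 0, 0, 0, 0.4, 0, 0]

```text
time: 16.25
position: [0.4778, 0.2199, 0.0639]
tool_rot: [1.174, 1.232, -1.174]
ft_force: [-2.2, -0.2, -0.3]
grip_width: 0.006
```

```bash
python3 q.py;  python3 - <<'E'
from h import *
from bench import get_image
im,d=get_image("side")
a=im[220:360,80:280]
cv2.imwrite(f"pics/side7.png",cv2.resize(np.clip(a*1.8,0,255).astype(np.uint8),None,fx=4,fy=4)[...,::-1])
E
```

```text
UV 0.48776205065067585 0.19672895907540863
pos [0.4778 0.2199 0.0639] t 16.25 F [-2.16 -0.23 -0.26] grip mm 0.53
turn [0.   0.01 0.01] shift now-frame [-0.01 -5.28 -0.03] shift target-frame [-0.01 -5.28 -0.03]
```

View pics/side7.png

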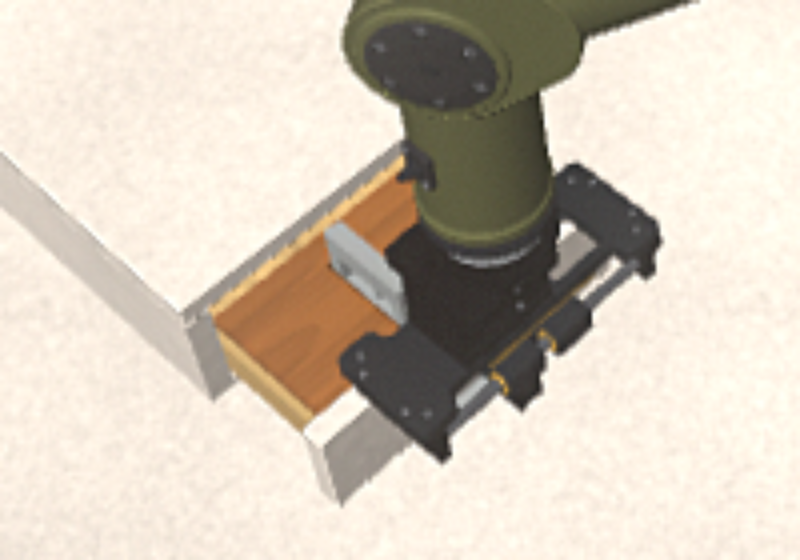

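The drawer is following the push with about 2.5 N. Continuing.

jog_arm:
  targets:
    - [0, 0, 0, 0, 0.4, 0, 0]
    - [0, 0, 0, 0, 0.4, 0, 0]
    - [0, 0, 0, 0, 0.4, 0, 0]
    - [0, 0, 0, 0, 0.4, 0, 0]
    - [0, 0, 0, 0, 0.4, 0, 0]
    - [0, 0, 0, 0, 0.4, 0, 0]
    - [0, 0, 0, 0, 0.4, 0, 0]
    - [0, 0, 0, 0, 0.4, 0, 0]
    - [0, 0, 0, 0, 0.4, 0, 0]
    - [0, 0, 0, 0, 0.4, 0, 0]

```text
time: 17.55
position: [0.5178, 0.2218, 0.064]
tool_rot: [1.174, 1.231, -1.174]
ft_force: [-2.8, -0.0, 0.1]
grip_width: 0.009
```

jog_arm:
  targets:
    - [0, 0, 0, 0, 0.4, 0, 0]
    - [0, 0, 0, 0, 0.4, 0, 0]
    - [0, 0, 0, 0, 0.4, 0, 0]
    - [0, 0, 0, 0, 0.4, 0, 0]
    - [0, 0, 0, 0, 0.4, 0, 0]
    - [0, 0, 0, 0, 0.4, 0, 0]
    - [0, 0, 0, 0, 0.4, 0, 0]
    - [0, 0, 0, 0, 0.4, 0, 0]

```text
time: 18.55
position: [0.5498, 0.2233, 0.064]
tool_rot: [1.174, 1.231, -1.174]
ft_force: [-3.6, -2.0, -0.2]
grip_width: 0.001
```

```bash
python3 q.py;  python3 - <<'E'
from h import *
from bench import get_image
im,d=get_image("side")
a=im[220:360,40:240]
cv2.imwrite(f"pics/side8.png",cv2.resize(np.clip(a*1.8,0,255).astype(np.uint8),None,fx=4,fy=4)[...,::-1])
E
```

```text
UV 0.5598514389469851 0.19665594406177916
pos [0.5498 0.2233 0.064 ] t 18.55 F [-3.6  -2.04 -0.15] grip mm 0.06
turn [-0.    0.01  0.  ] shift now-frame [ -0.   -12.49  -0.04] shift target-frame [ -0.   -12.49  -0.04]
```

View pics/side8.png

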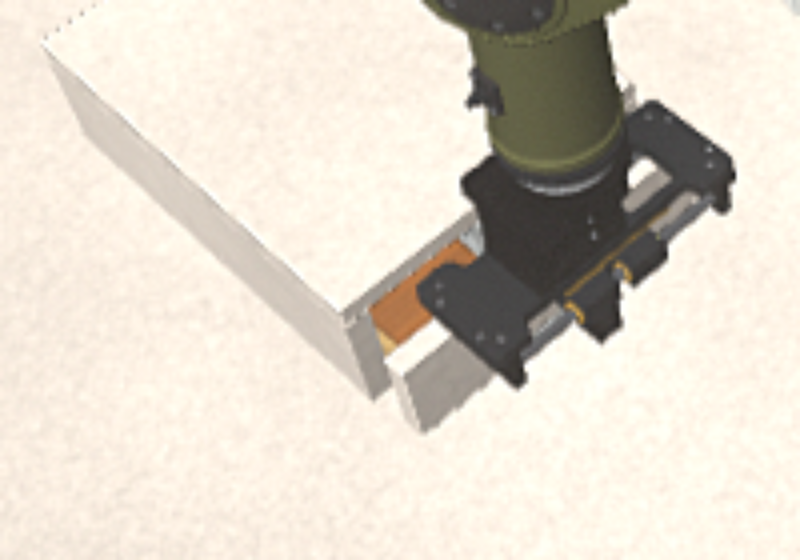

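jog_arm:
  targets:
    - [0, 0, 0, 0, 0.3, 0, 0]
    - [0, 0, 0, 0, 0.3, 0, 0]
    - [0, 0, 0, 0, 0.3, 0, 0]
    - [0, 0, 0, 0, 0.3, 0, 0]
    - [0, 0, 0, 0, 0.3, 0, 0]
    - [0, 0, 0, 0, 0.3, 0, 0]
    - [0, 0, 0, 0, 0.3, 0, 0]

```text
time: 19.48
position: [0.5707, 0.2244, 0.0641]
tool_rot: [1.174, 1.231, -1.174]
ft_force: [-3.0, -2.0, -0.0]
grip_width: 0.004
```

jog_arm:
  targets:
    - [0, 0, 0, 0, 0.15, 0, 0]
    - [0, 0, 0, 0, 0.15, 0, 0]
    - [0, 0, 0, 0, 0.15, 0, 0]
    - [0, 0, 0, 0, 0.15, 0, 0]
    - [0, 0, 0, 0, 0.15, 0, 0]

```text
time: 20.1
position: [0.578, 0.2248, 0.064]
tool_rot: [1.174, 1.231, -1.174]
ft_force: [-1.3, -1.9, 0.5]
grip_width: 0.007
```

jog_arm:
  targets:
    - [0, 0, 0, 0, 0.15, 0, 0]
    - [0, 0, 0, 0, 0.15, 0, 0]
    - [0, 0, 0, 0, 0.15, 0, 0]

```text
time: 20.48
position: [0.5822, 0.225, 0.064]
tool_rot: [1.173, 1.232, -1.174]
ft_force: [-6.1, -1.5, 3.0]
grip_width: 0.005
```

jog_arm:
  targets:
    - [0, 0, 0, 0, 0.05, 0, 0]
    - [0, 0, 0, 0, 0.05, 0, 0]
    - [0, 0, 0, 0, 0, 0, 0]

```text
time: 20.85
position: [0.5822, 0.225, 0.0639]
tool_rot: [1.172, 1.233, -1.176]
ft_force: [-7.8, -3.1, 3.4]
grip_width: 0.006
```

```bash
python3 q.py;  python3 - <<'E'
from h import *
from bench import get_image
im,d=get_image("side")
a=im[220:360,40:240]
cv2.imwrite(f"pics/side9.png",cv2.resize(np.clip(a*1.8,0,255).astype(np.uint8),None,fx=4,fy=4)[...,::-1])
E
```

```text
UV 0.5923387766708903 0.19677106203870567
pos [0.5822 0.225  0.0639] t 20.85 F [-7.81 -3.1   3.45] grip mm 0.53
turn [0.02 0.05 0.15] shift now-frame [  0.03 -15.74  -0.03] shift target-frame [-1.000e-02 -1.574e+01 -3.000e-02]
```

View pics/side9.png

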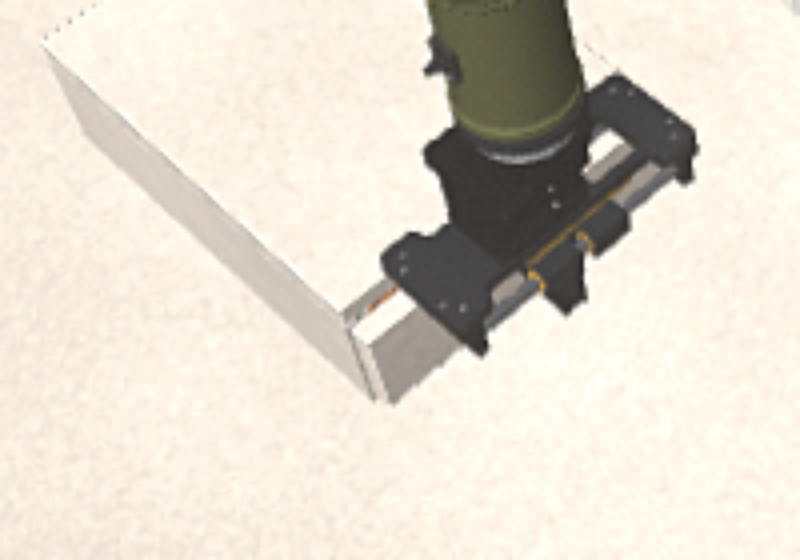

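jog_arm:
  targets:
    - [0, 0, 0, 0, 0.1, 0, 0]
    - [0, 0, 0, 0, 0.1, 0, 0]
    - [0, 0, 0, 0, 0, 0, 0]

```text
time: 21.28
position: [0.5824, 0.225, 0.0639]
tool_rot: [1.169, 1.235, -1.179]
ft_force: [-10.2, -4.6, 8.4]
grip_width: 0.007
```

jog_arm:
  targets:
    - [0, 0, 0, 0, 0.1, 0, 0]
    - [0, 0, 0, 0, 0.1, 0, 0]
    - [0, 0, 0, 0, 0, 0, 0]

```text
time: 21.65
position: [0.5826, 0.2251, 0.0638]
tool_rot: [1.166, 1.237, -1.182]
ft_force: [-14.9, -4.6, 12.1]
grip_width: 0.007
```

It has hit a stop (no movement, rising force). I'll back off and look for the actual gap.

jog_arm:
  targets:
    - [0, 0, 0, 0, -0.3, 0, 0]
    - [0, 0, 0, 0, -0.6, 0, 0]
    - [0, 0, 0, 0, -2, 0, 0]
    - [0, 0, 0, 0, -3, 0, 0]
    - [0, 0, 0, 0, -1, 0, 0]
    - [0, 0, 0, -3, 0, 0, 0]
    - [0, 0, 0, -5, 0, 0, 0]
    - [0, 0, 0, -5, 0, 0, 0]
    - [0, 0, 0, -5, -2, 0, 0]
    - [0, 0, 0, 0, 0, 0, 0]

```text
time: 22.9
position: [0.5009, 0.2232, 0.2494]
tool_rot: [1.18, 1.226, -1.164]
ft_force: [0.9, -0.6, -0.7]
grip_width: 0.01
```

```bash
python3 q.py;  python3 - <<'E'
from h import *
from bench import get_image
im,d=get_image("side")
a=im[220:360,40:240]
cv2.imwrite(f"pics/side10.png",cv2.resize(np.clip(a*1.4,0,255).astype(np.uint8),None,fx=4,fy=4)[...,::-1])
im,d=get_image("top")
np.savez("pics/top10.npz",im=im,d=d)
cv2.imwrite(f"pics/top10.png",cv2.resize(np.clip(im[130:270,50:210]*1.4,0,255).astype(np.uint8),None,fx=4,fy=4)[...,::-1])
E
```

```text
UV 0.5110188175713484 0.1988745322086701
pos [0.5009 0.2232 0.2494] t 22.9 F [ 0.91 -0.62 -0.69] grip mm 0.87
turn [ 0.07 -0.16 -0.61] shift now-frame [18.45 -7.8   0.22] shift target-frame [18.54 -7.61  0.18]
```

View pics/side10.png

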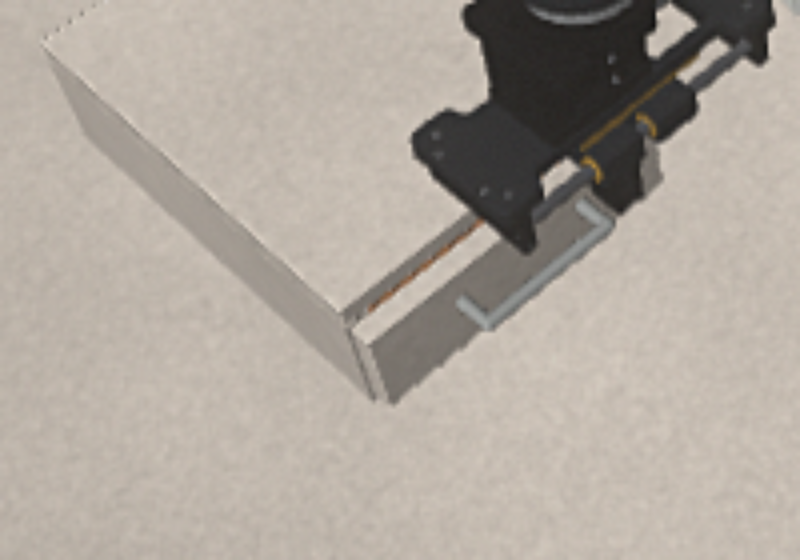

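View pics/top10.png

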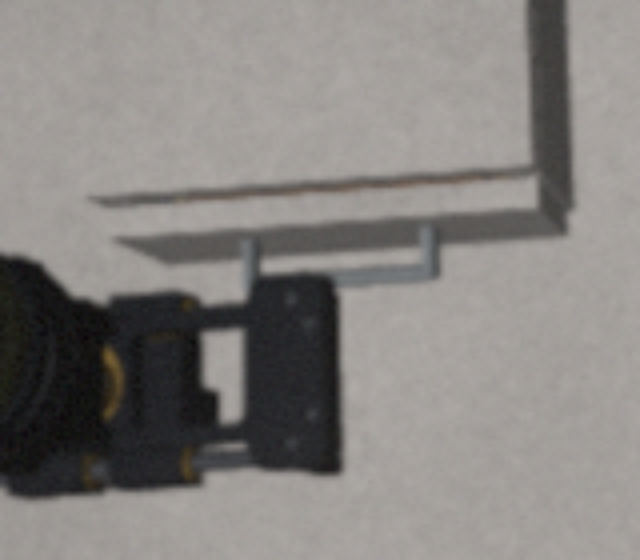

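Run:
```python
from h import *
from bench import get_image
np.set_printoptions(suppress=True,precision=1,linewidth=200)
c,sn=np.cos(.048),np.sin(.048)
for f in("top0","top10"):
    d=np.load(f"pics/{f}.npz")["d"];Q=cloud("top",d)*1000
    U=Q[...,0]*c+Q[...,1]*sn; V=-Q[...,0]*sn+Q[...,1]*c;Z=Q[...,2]
    ok=(d>0)&(V>100)&(V<290)
    if f=="top10": ok&=V<260
    un=ok&(abs(Z-104)<6)&(U<720);fr=ok&(abs(Z-84)<6)&(U<640 if f=="top0" else U<660)
    # per-column min/max U
    def ext(m):
        a=[(U[:,j][m[:,j]].min(),U[:,j][m[:,j]].max()) for j in range(560) if m[:,j].sum()>3]
        return np.median(a,0),np.std(a,0),len(a)
    print(f,"unit",ext(un),"front",ext(fr))
# profile columns
d=np.load("pics/top10.npz")["d"];Q=cloud("top",d)*1000;U=Q[...,0]*c+Q[...,1]*sn
for j in(150,160,165,170):print(j,[(round(float(U[i,j])),round(float(Q[i,j,2]))) for i in range(168,190)])
```

```text
top0 unit (array([650.1, 718.8]), array([0.6, 0.8]), 89) front (array([499.8, 516. ]), array([0.6, 0.8]), 90)
top10 unit (array([650.1, 718.6]), array([0.6, 0.9]), 75) front (array([632. , 648.6]), array([0.5, 1.1]), 74)
150 [(661, 102), (659, 104), (656, 105), (655, 101), (652, 103), (650, 103), (649, 98), (651, 86), (650, 82), (646, 86), (645, 82), (642, 84), (640, 83), (637, 85), (636, 82), (633, 84), (632, 82), (632, 73), (632, 64), (632, 53), (632, 45), (632, 37)]
160 [(660, 103), (658, 102), (655, 102), (654, 99), (651, 101), (649, 100), (650, 90), (662, 39), (647, 84), (645, 83), (643, 83), (640, 85), (639, 82), (636, 86), (633, 87), (632, 83), (632, 74), (632, 66), (632, 56), (632, 49), (405, 941), (633, 26)]
165 [(659, 103), (656, 105), (654, 103), (652, 102), (650, 103), (650, 95), (650, 88), (648, 85), (646, 85), (645, 82), (642, 85), (640, 84), (638, 82), (636, 83), (633, 83), (632, 80), (632, 70), (632, 61), (632, 54), (632, 45), (632, 34), (632, 24)]
170 [(658, 101), (657, 100), (653, 103), (652, 101), (650, 99), (650, 93), (663, 39), (648, 85), (646, 84), (644, 83), (641, 85), (639, 83), (405, 941), (634, 87), (632, 84), (632, 75), (405, 941), (632, 60), (632, 49), (632, 42), (632, 30), (632, 24)]
```

Run:
```python
from h import *
im=np.load("pics/top10.npz")["im"];cv2.imwrite("pics/top10f.png",np.clip(im*1.5,0,255).astype(np.uint8)[...,::-1])
a=np.load("pics/top0.npz")
for f in("top0","top10"):
    d=np.load(f"pics/{f}.npz")["d"];P=cloud("top",d)
    for c in((.4961,-.1096),(.5059,-.2273),(.5314,-.3319),(.3646,-.4209),(.653,-.225)):
        m=(d>0)&(P[...,2]>.048)&(P[...,2]<.075)&(np.hypot(P[...,0]-c[0],P[...,1]-c[1])<.045);print(f,m.sum(),(P[m].mean(0)*1000).round(1))
```

```text
top0 281 [ 496.1 -109.6   55.7]
top0 246 [ 505.9 -227.3   55.5]
top0 259 [ 531.4 -331.9   55.1]
top0 228 [ 364.6 -420.9   55. ]
top0 564 [ 655.7 -226.9   60.8]
top10 281 [ 496.3 -109.5   55.8]
top10 249 [ 505.7 -227.2   55.3]
top10 258 [ 531.2 -331.9   55.1]
top10 229 [ 364.6 -420.8   55.2]
top10 574 [ 655.8 -227.    60.6]
```

View pics/top10f.png

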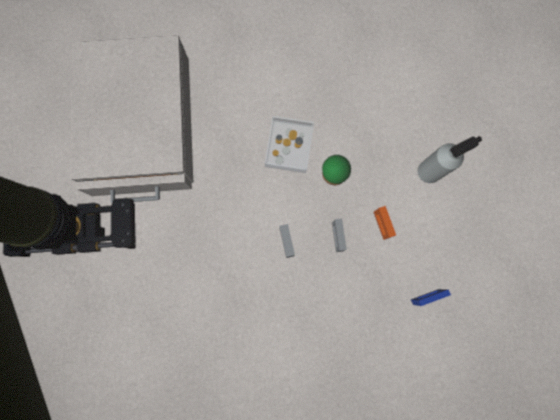

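The drawer is shut at (135,185), the two other buckles and all bystanders are unmoved, and the arm is clear. I'll let it settle, then hand in.

jog_arm:
  targets:
    - [0, 0, 0, 0, 0, 0, 0]
    - [0, 0, 0, 0, 0, 0, 0]
    - [0, 0, 0, 0, 0, 0, 0]

```text
time: 23.38
position: [0.4984, 0.2208, 0.2431]
tool_rot: [1.173, 1.233, -1.175]
ft_force: [-0.3, 0.3, 0.7]
grip_width: 0.006
```

```bash
python3 -c "
from bench import *
print(close_job())"
```

```text
the job is handed in; nothing more can be done
None
```

The 13 mm buckle is seated in the slot and the drawer is shut; I handed the job in at about 23 s. I pinched only one buckle, the one nearest the start. It read about 13.1 mm, and the top camera's depth already put the other two at about 16 and 19 mm, so I left those alone.

- **Seating:** Lowering it lightly, I met no resistance until contact at exactly the fully-seated height. After release its top measured about 77–79 mm against the expected 78 mm, and it stood upright.
- **Drawer:** I pushed the handle with about 3 N until it stopped moving. I then pressed on to about 15 N sideways and 12 N vertically to confirm the stop. The camera shows the drawer front closed against the unit's face to within about 1 mm. A thin line still shows along its top edge, which I take to be the 2 mm height difference between the front and the opening.
- **Other things:** The other two buckles, both decoys and the ball measured within 0.3 mm of where they started. The bottle and tray look unmoved in the final picture; I did not measure them.
- **Disagreements:** The pinch reading fell to 12.2–12.8 mm under a firmer grip, still well short of 16 mm. I could not see the buckle once the drawer was shut.

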